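Gauge an end cap and set the crimper lever to match

ROBOT

A 6-joint arm with a two-finger parallel gripper is mounted at the origin on the work surface. World frame = base frame: x ahead of the robot, y to its left, z up, the work surface at z = 0. Lengths are in m, angles in rad, forces in N, time in s.
With the tool pointing down it reaches from about 0.375 to 0.9 m from the base axis. Payload 3.1 kg.
Tool frame: the origin (TCP) lies between the finger pads; the fingertips stand 17 mm ahead of it and the grasp point (between the pads) lies 2 mm behind it; z points along the fingers, y is the direction in which the jaws open and shut (so a half turn about z gives the same grasp; the last joint's range is limited). The gripper opens to 85 mm and grips with 20 to 120 N. Pads are 22 mm wide; open, the fingers measure 114 mm over their backs; the gripper's body (76 mm by 85 mm) begins 54 mm behind the grasp point. The pads swing forward as they close: fully open they stand 13 mm farther back than shut.
Start: joints at [0.996, 0.527, 1.433, -0, 1.181, -0.178], TCP at [0.242, 0.576, 0.248] pointing down, gripper open.
Joint ranges: [-3.08, 3.08], [-0.75, 2.2], [0.22, 2.44], [-1.43, 4.57], [0, 2.65], [-2.85, 2.85]. Speed limits (rad/s): [2.79, 2.79, 3.14, 3.14, 3.14, 3.14].

INTERFACE

Orientations are given as a unit quaternion [x, y, z, w].
In Python, from station import manip, snapshot, camera_info, sign_off, search_frame, landmark_of gives the robot as it stands.
- The arm moves only by the tool play_rows, never from a script. Its argument "rows" is a list of rows, each an object of numbers: "grip": the finger opening in cm, from 0 to 8.54; "x", "y", "z": the shift along the world's x, y, z in cm; "roll": the turn about the world's z in rad. A call has 1 to 20 rows; each row is the pose to reach, as a shift and turn from the pose measured when the call began; what a row does not reach only later rows make up. A row lasts 1/10 s, in which the tool goes at most 50 mm and 8.59 degrees, less where a joint would pass 70% of its speed; a pose out of reach is approached as far as the arm can. A call with a gripper value outside its range is refused whole. The fingers move at their own pace and stop on an object; "grip_force" is the grip in N (left out, the last holds). Time passes only in rows, so rows that repeat a pose let the fingers close. It gives the time, the measured TCP pose, the force and the opening at its end, in the units of the state.
- manip.sense(): the state, without advancing time (a new reading comes with each control period).
- snapshot(name): name is "scene" or "top" or "wrist"; returns the picture (400x640x3 uint8, red, green, blue); there is no depth.
- camera_info(name): a dict with "fx", "fy", "cx", "cy" (pixels), "R" (3x3) and "t" (3): a world point X has camera coordinates R X + t. Camera axes: x right, y down, z forward; pixel columns grow to the right and rows downward; lengths in m; the calibration is good to about 2 mm. A picture is of the moment at which its call begins: read the wrist's pose just before it. camera_info takes no time and is no camera call; for the wrist camera it gives the pose at the moment of the call.
- sign_off(): hands the job in, once; it reports no verdict.
Trained networks look in the newest picture that a camera, given by its name, has taken for a name from the list of things; names that differ only in an ending like _2 or _b are one class to them, and where a whole thing is asked for, a point or a joint stands for the part that bears it (a point fixed in the world has none). Each returns a list of dicts, best first, with "score" (0 to 1); they miss things now and then, are a little off and sometimes report something else, mostly with a low value. They report only what shows in the picture. A call takes as long as a camera call. They do not tell look-alikes from the thing itself.
- search_frame(label, camera): "point" ([column, row] in pixels, amid what is visible of it).
- landmark_of(label, camera): "point" ([column, row] in pixels: a listed point, or the origin of a listed thing).
The state is a dict: "t": time; "q": joint angles; "qd": joint speeds; "tau": joint torques, N m; "tcp_pos": TCP position; "tool_rot": TCP orientation; "force": force on the tool from outside, world axes, zero at the start; "ft_torque": the same for the moment, N m; "finger_gap": opening from 0.0 (shut) to 1.0 (fully open).
Only numpy, scipy, OpenCV 4.12 (cv2) and the standard library are available. Lean on these libraries where they do the work, as an engineer would, in place of code of your own. Each camera call takes 0.05 s, during which the arm holds its last target. There are 200 camera calls.

TASK

Take the brass end cap that stands on the square wooden pad and slide it mouth-down onto the stepped gauge pin to see how far it goes, working it down as far as its bore allows (do not mistake an edge catching for a fit), and leave it standing there. Then set the crimper's ball lever to suit: midway between the pair of ribs if the cap went right down onto the block, or in line with the single rib if it stopped on the pin's shoulder. Leave the spare cap on the round pad and the other things on the bench where they are.

Things in the scene. Friction and masses are not known exactly. Their poses are not given: they have to be found in the camera images.
- cap_a: one of two brass end caps that look alike: upright closed cylinder, 24 mm diameter, 43 mm tall (straight for 36 mm, domed top), open only at the underside: a hidden 32 mm deep round bore, 10 mm wide in one cap and 14 mm in the other. One stands on the square pad (to test), one on the round pad (spare); which is where varies. Origin: centre of the lower rim, z up.
- cap_b: one of two brass end caps that look alike: upright closed cylinder, 24 mm diameter, 43 mm tall (straight for 36 mm, domed top), open only at the underside: a hidden 32 mm deep round bore, 10 mm wide in one cap and 14 mm in the other. One stands on the square pad (to test), one on the round pad (spare); which is where varies. Origin: centre of the lower rim, z up.
- square_pad: fixed square dark-wood pad, 60 x 60 x 6 mm; origin: centre of its underside. The cap standing on it is the one to test.
- round_pad: fixed round dark-wood pad, 68 mm diameter, 6 mm thick; origin: centre of its underside. The cap standing on it is the spare and stays.
- gauge_seat (a point): centre of the top face of the fixed steel gauge block (70 x 70 x 20 mm), at the foot of its pin, z up. The pin is 28 mm tall: lower 14 mm of 12 mm diameter, a shoulder (0.5 mm chamfer), upper 14 mm of 8 mm diameter, chamfered tip. A 14 mm bore goes down until the cap's rim is on the block (height 0); a 10 mm bore stops with its rim on the shoulder (14 mm).
- lever_hinge (a point): point on the lever's hinge axis, mid crimper (fixed, grey, base 80 x 160 x 45 mm, two half discs of 55 mm radius beside the lever), 50 mm above the bench. x: hinge axis; y: along the crimper (lever swing), roughly to the robot's left; z up. Brass ribs on the discs' rims: a single one on the -y side (29 degrees off upright), a pair on the +y side (midway is 29 degrees).
- lever_ball (a point): centre of the black ball (26 mm diameter) at the end of the crimper's lever, 120 mm from the hinge axis; the steel stem under it is 12 mm thick. z points along the lever, away from the hinge. The lever is stiff (about 4 N at the ball) and stays where it is left.
- lever (a joint): angle of the crimper lever, rad: 0 upright, growing as it leans to the crimper's +y. Single rib at -0.5; midway between the pair of ribs is +0.5; stops at -0.85 and +0.85.
- pliers: bystander, to be left alone. Small pliers lying flat, 130 mm long, 14 mm high; origin: under their rivet, x towards the jaws.
- bead_jar: bystander, to be left alone. Amber glass jar with white lid, 52 mm diameter, 70 mm tall; origin: centre of its underside.
- wire_spool: bystander, to be left alone. Copper wire spool standing on its flange, 48 mm diameter, 32 mm tall; origin: centre of its underside.
Mind the look-alikes: they are no part of the job. What is shaped like the cap_a but red is not meant.

How it is judged:
By the outcome, as a careful person would: the job done as asked, in the order asked, and still so for the second after the job is handed in, with the robot touching nothing.
It also fails if it takes over 54 s, if anything falls off the work surface, if the arm or the gripper's body presses on something with over 40 N, if the wrist force passes 120 N, or if a joint passes its speed limit or range.

## Working session

There is one attempt and no reset: what is moved stays moved. The work goes in short steps, Python scripts to look and compute and a tool call to move; the robot and the scene stay as the last step left them, time stands still between calls to the robot, and variables do not carry over. Pictures are saved under pics/ and viewed, about 8 in all and at most 12, crops included, and the job is handed in when it is done.

Besides the shell and the picture viewer there is one more tool, called after "Request:" by a JSON object that holds its "op" and its "data", one argument or row to a line. play_rows: Moves the arm, as the interface text tells. Its arguments: {"type":"object","properties":{"rows":{"type":"array","items":{"type":"object","properties":{"grip":{"type":"number"},"x":{"type":"number"},"y":{"type":"number"},"z":{"type":"number"},"roll":{"type":"number"}}}},"grip_force":{"type":"number"}},"required":["rows"]}

```bash
mkdir -p pics; cat > h.py <<'E'
import numpy as np, cv2
from station import *
def ray(cam,p,ci=None):
    c=ci or camera_info(cam); R=np.array(c["R"]);t=np.array(c["t"])
    d=R.T@np.array([(p[0]-c["cx"])/c["fx"],(p[1]-c["cy"])/c["fy"],1]); return -R.T@t,d/np.linalg.norm(d)
def atz(cam,p,z,ci=None):
    o,d=ray(cam,p,ci); return o+d*(z-o[2])/d[2]
def tri(a,pa,b,pb):
    o1,d1=ray(a,pa);o2,d2=ray(b,pb)
    A=np.c_[d1,-d2]; s=np.linalg.lstsq(A,o2-o1,rcond=None)[0]
    p,q=o1+s[0]*d1,o2+s[1]*d2; return (p+q)/2,np.linalg.norm(p-q)
def proj(cam,X,ci=None):
    c=ci or camera_info(cam); v=np.array(c["R"])@X+np.array(c["t"]); return [c["cx"]+c["fx"]*v[0]/v[2],c["cy"]+c["fy"]*v[1]/v[2]]
def save(n,img): cv2.imwrite("pics/"+n+".png",cv2.cvtColor(img,cv2.COLOR_RGB2BGR))
E
python3 - <<'E'
from h import *
np.set_printoptions(precision=3,suppress=True)
a=snapshot("scene");b=snapshot("top")
save("s0",np.array(a));save("t0",np.array(b))
zs=dict(cap_a=0.006,square_pad=0,round_pad=0,gauge_seat=.02,lever_hinge=.05,lever_ball=.15,bead_jar=0,wire_spool=0,pliers=0)
for n,z in zs.items():
    for c in("scene","top"):
        for r in landmark_of(n,c)[:4]:
            if r["score"]>.2: print(n,c,np.round(r["point"],1),round(r["score"],2),atz(c,r["point"],z))
print(manip.sense())
E
```

```text
cap_a scene [318.3 271.1] 0.75 [0.666 0.114 0.006]
cap_a scene [350.  261.8] 0.61 [0.601 0.153 0.006]
cap_a top [272.5 179.2] 0.55 [0.669 0.129 0.006]
cap_a top [264.6 207.9] 0.55 [0.59  0.149 0.006]
cap_a top [194.7 235.4] 0.44 [0.519 0.332 0.006]
square_pad scene [426.2 278.9] 0.76 [0.527 0.309 0.   ]
square_pad top [200.  234.8] 0.76 [0.521 0.32  0.   ]
round_pad scene [318.3 276.1] 0.92 [0.673 0.12  0.   ]
round_pad top [274.5 179.3] 0.65 [0.67  0.124 0.   ]
round_pad top [276.5 174.5] 0.55 [0.684 0.118 0.   ]
gauge_seat scene [351.7 219.2] 0.82 [0.506 0.086 0.02 ]
gauge_seat scene [329.6 169.5] 0.67 [ 0.402 -0.064  0.02 ]
gauge_seat top [288.5 234.6] 0.64 [0.517 0.084 0.02 ]
lever_hinge scene [406.2 337.5] 0.62 [0.701 0.358 0.05 ]
lever_hinge top [409.2 226.9] 0.63 [ 0.529 -0.221  0.05 ]
lever_ball scene [246.9 126.1] 0.67 [ 0.522 -0.236  0.15 ]
lever_ball top [417.2 221.8] 0.55 [ 0.526 -0.217  0.15 ]
bead_jar scene [409.3 337.2] 0.84 [ 0.67   0.354 -0.   ]
bead_jar top [190.  181.3] 0.94 [0.667 0.353 0.   ]
bead_jar top [347.1 278.5] 0.43 [ 0.404 -0.066  0.   ]
bead_jar top [271.2 178.2] 0.42 [0.674 0.133 0.   ]
wire_spool scene [331.  172.9] 0.87 [ 0.393 -0.066  0.   ]
wire_spool top [350.1 280.2] 0.5 [ 0.399 -0.073  0.   ]
pliers scene [253.2 247.9] 0.83 [ 0.709 -0.047  0.   ]
pliers top [337.3 166. ] 0.87 [ 0.706 -0.047  0.   ]
{'t': 1.0, 'q': array([ 0.995,  0.527,  1.433,  0.   ,  1.181, -0.178]), 'qd': array([ 0.001, -0.001, -0.002,  0.001,  0.001,  0.001]), 'tau': array([  0.   , -44.233, -17.842,  -0.   ,   0.001,   0.   ]), 'tcp_pos': array([0.242, 0.576, 0.248]), 'tool_rot': array([ 0.197,  0.98 ,  0.   , -0.   ]), 'force': array([-0.127, -0.204, -0.033]), 'ft_torque': array([-0.002,  0.018, -0.003]), 'finger_gap': 1.0014930387850909}
```

```bash
python3 -c "
import cv2,numpy as np
cv2.imwrite('pics/both.png',np.vstack([cv2.imread('pics/s0.png')[:300],cv2.imread('pics/t0.png')[:300]]) if 0 else cv2.imread('pics/s0.png'))"
```

```text
(no output)
```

View pics/s0.png

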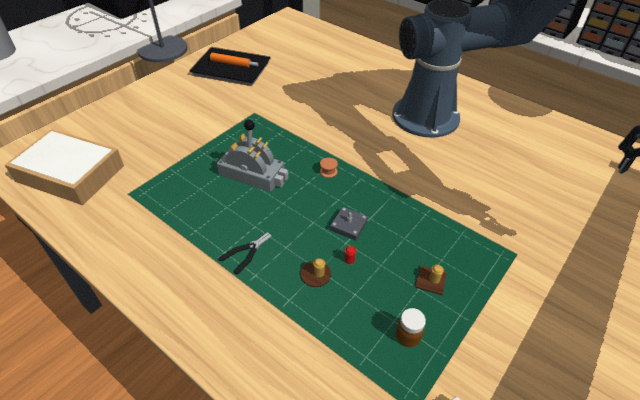

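View pics/t0.png

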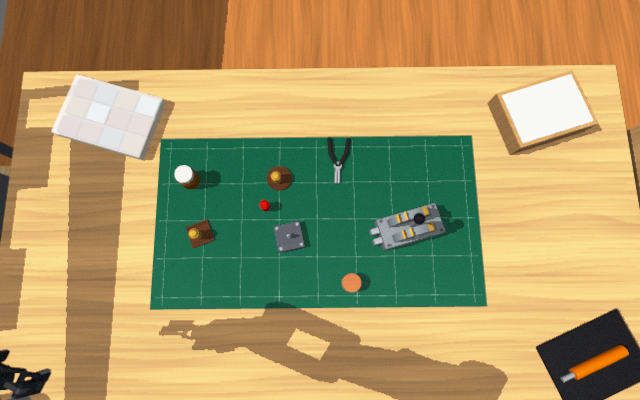

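Brass caps: one on the square pad (top 195,235; scene 437,272) and one on the round pad (top 275,177; scene 319,267). The one standing alone on the mat is the red look-alike (top 264,206; scene 350,255). The target is the brass cap on the square pad, at about (0.52, 0.32). I'll approach and confirm it with the wrist camera.

Request:
{"op": "play_rows", "data": {
  "rows": [
    {"x": 28,"y": -25.5,"z": -4},
    {"x": 28,"y": -25.5,"z": -4},
    {"x": 28,"y": -25.5,"z": -4},
    {"x": 28,"y": -25.5,"z": -4},
    {"x": 28,"y": -25.5,"z": -4},
    {"x": 28,"y": -25.5,"z": -4},
    {"x": 28,"y": -25.5,"z": -4},
    {"x": 28,"y": -25.5,"z": -4},
    {"x": 28,"y": -25.5,"z": -4},
    {"x": 28,"y": -25.5,"z": -4},
    {"x": 28,"y": -25.5,"z": -4}
  ]
}}

```text
invalid input at $.rows[0]: expected keys grip, x, y, z, roll
```

```bash
python3 - <<'E'
from h import *
np.set_printoptions(precision=4,suppress=True)
s=manip.sense();print(s["t"],s["tcp_pos"],s["tool_rot"],s["qd"])
ci=camera_info("wrist");w=snapshot("wrist");save("w1",np.array(w))
R=np.array(ci["R"]);print("cam",-R.T@np.array(ci["t"]),R[2],ci["fx"])
for n,z in dict(cap_a=.006,square_pad=0).items():
    for r in landmark_of(n,"wrist")[:4]: print(n,np.round(r["point"],1),round(r["score"],2),atz("wrist",r["point"],z,ci))
for r in search_frame("cap_a","wrist")[:4]: print("cap centre",np.round(r["point"],1),round(r["score"],2),atz("wrist",r["point"],.028,ci))
E
```

```text
1.0 [0.2415 0.5764 0.2483] [ 0.1971  0.9804  0.     -0.    ] [ 0.0006 -0.0008 -0.0016  0.0011  0.0006  0.0014]
cam [0.1719 0.6057 0.3739] [ 0.2714 -0.1143 -0.9557] 318.9349748104823
```

View pics/w1.png

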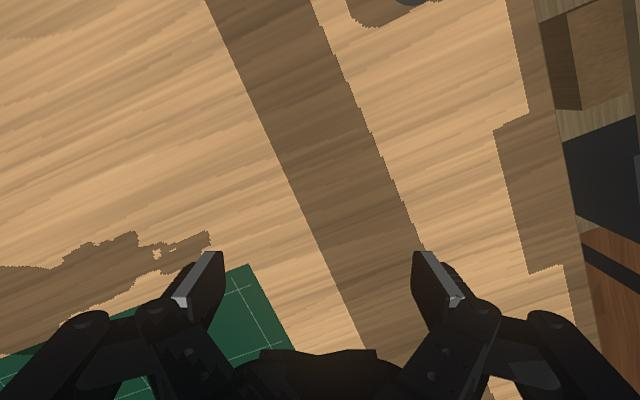

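That view was wasted because the call was refused: rows need all the keys. The arm has not moved.

Request:
{"op": "play_rows", "data": {
  "rows": [
    {"grip": 8.5,"roll": 0,"x": 24.5,"y": -24,"z": -5},
    {"grip": 8.5,"roll": 0,"x": 24.5,"y": -24,"z": -5},
    {"grip": 8.5,"roll": 0,"x": 24.5,"y": -24,"z": -5},
    {"grip": 8.5,"roll": 0,"x": 24.5,"y": -24,"z": -5},
    {"grip": 8.5,"roll": 0,"x": 24.5,"y": -24,"z": -5},
    {"grip": 8.5,"roll": 0,"x": 24.5,"y": -24,"z": -5},
    {"grip": 8.5,"roll": 0,"x": 24.5,"y": -24,"z": -5},
    {"grip": 8.5,"roll": 0,"x": 24.5,"y": -24,"z": -5},
    {"grip": 8.5,"roll": 0,"x": 24.5,"y": -24,"z": -5},
    {"grip": 8.5,"roll": 0,"x": 24.5,"y": -24,"z": -5}
  ]
}}

```text
t: 2.2
tcp_pos: [0.4857, 0.337, 0.1984]
tool_rot: [0.197, 0.98, 0.0, -0.0]
force: [-0.8, -0.1, 1.0]
finger_gap: 0.997
```

```bash
python3 - <<'E'
from h import *
np.set_printoptions(precision=4,suppress=True)
s=manip.sense();print(s["t"],s["tcp_pos"],s["tool_rot"],s["qd"])
ci=camera_info("wrist");w=snapshot("wrist");save("w1",np.array(w))
R=np.array(ci["R"]);print("cam",-R.T@np.array(ci["t"]),R[2],ci["fx"])
for n,z in dict(cap_a=.006,square_pad=0).items():
    for r in landmark_of(n,"wrist")[:4]: print(n,np.round(r["point"],1),round(r["score"],2),atz("wrist",r["point"],z,ci))
for r in search_frame("cap_a","wrist")[:4]: print("cap centre",np.round(r["point"],1),round(r["score"],2),atz("wrist",r["point"],.028,ci))
E
```

```text
2.2 [0.4857 0.337  0.1984] [ 0.1968  0.9804  0.     -0.0004] [ 0.0217 -0.0067  0.0029 -0.0026 -0.0016 -0.0019]
cam [0.4161 0.3662 0.324 ] [ 0.2708 -0.114  -0.9559] 318.9349748104823
cap_a [317.9 205.1] 0.91 [0.5173 0.3239 0.006 ]
cap_a [313.8 211.2] 0.15 [0.522  0.3172 0.006 ]
square_pad [313.9 211.6] 0.75 [0.5244 0.3162 0.    ]
square_pad [114.  282.9] 0.54 [0.5159 0.0674 0.    ]
cap centre [316.7 212.2] 0.82 [0.5167 0.3228 0.028 ]
```

View pics/w1.png

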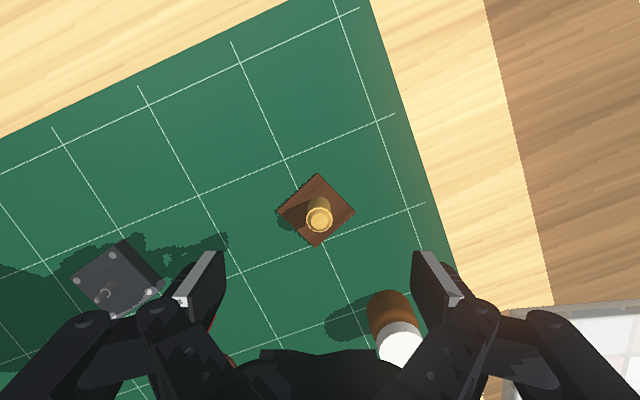

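The brass cap is on the square pad: dome at (319,219), foot at (318,205), about (0.517, 0.323). The red one is elsewhere, behind the fingers. I'll grip once with the hand turned 90°, then again at the original angle, so the cap ends up centred in both axes.

Request:
{"op": "play_rows", "data": {
  "grip_force": 25,
  "rows": [
    {"grip": 8.5,"roll": 0.15,"x": 3.15,"y": -1.4,"z": -5},
    {"grip": 8.5,"roll": 0.3,"x": 3.15,"y": -1.4,"z": -8},
    {"grip": 8.5,"roll": 0.45,"x": 3.15,"y": -1.4,"z": -10},
    {"grip": 8.5,"roll": 0.6,"x": 3.15,"y": -1.4,"z": -11},
    {"grip": 8.5,"roll": 0.75,"x": 3.15,"y": -1.4,"z": -12},
    {"grip": 8.5,"roll": 0.9,"x": 3.15,"y": -1.4,"z": -13},
    {"grip": 8.5,"roll": 1.05,"x": 3.15,"y": -1.4,"z": -14},
    {"grip": 8.5,"roll": 1.2,"x": 3.15,"y": -1.4,"z": -15},
    {"grip": 8.5,"roll": 1.35,"x": 3.15,"y": -1.4,"z": -16},
    {"grip": 8.5,"roll": 1.5,"x": 3.15,"y": -1.4,"z": -16.8},
    {"grip": 6,"roll": 1.57,"x": 3.15,"y": -1.4,"z": -17},
    {"grip": 4,"roll": 1.57,"x": 3.15,"y": -1.4,"z": -17},
    {"grip": 3,"roll": 1.57,"x": 3.15,"y": -1.4,"z": -17},
    {"grip": 2,"roll": 1.57,"x": 3.15,"y": -1.4,"z": -17},
    {"grip": 2,"roll": 1.57,"x": 3.15,"y": -1.4,"z": -17},
    {"grip": 2,"roll": 1.57,"x": 3.15,"y": -1.4,"z": -17}
  ]
}}

```text
t: 4.0
tcp_pos: [0.5172, 0.324, 0.0292]
tool_rot: [-0.554, 0.832, 0.0, 0.001]
force: [-0.9, 0.6, 2.6]
finger_gap: 0.28
```

Request:
{"op": "play_rows", "data": {
  "grip_force": 25,
  "rows": [
    {"grip": 4.5,"roll": 0,"x": 0,"y": 0,"z": 0},
    {"grip": 4.5,"roll": 0,"x": 0,"y": 0,"z": 0},
    {"grip": 4.5,"roll": 0,"x": 0,"y": 0,"z": 0},
    {"grip": 4.5,"roll": -0.15,"x": 0,"y": 0,"z": 0},
    {"grip": 4.5,"roll": -0.3,"x": 0,"y": 0,"z": 0},
    {"grip": 4.5,"roll": -0.45,"x": 0,"y": 0,"z": 0},
    {"grip": 4.5,"roll": -0.6,"x": 0,"y": 0,"z": 0},
    {"grip": 4.5,"roll": -0.75,"x": 0,"y": 0,"z": 0},
    {"grip": 4.5,"roll": -0.9,"x": 0,"y": 0,"z": 0},
    {"grip": 4.5,"roll": -1.05,"x": 0,"y": 0,"z": 0},
    {"grip": 4.5,"roll": -1.2,"x": 0,"y": 0,"z": 0},
    {"grip": 4.5,"roll": -1.35,"x": 0,"y": 0,"z": 0},
    {"grip": 4.5,"roll": -1.5,"x": 0,"y": 0,"z": 0},
    {"grip": 4.5,"roll": -1.57,"x": 0,"y": 0,"z": 0},
    {"grip": 2,"roll": -1.57,"x": 0,"y": 0,"z": 0},
    {"grip": 2,"roll": -1.57,"x": 0,"y": 0,"z": 0},
    {"grip": 2,"roll": -1.57,"x": 0,"y": 0,"z": 0},
    {"grip": 2,"roll": -1.57,"x": 0,"y": 0,"z": 0}
  ]
}}

```text
t: 5.8
tcp_pos: [0.5172, 0.324, 0.0292]
tool_rot: [0.196, 0.981, -0.0, 0.001]
force: [-0.5, -0.6, 0.3]
finger_gap: 0.277
```

Request:
{"op": "play_rows", "data": {
  "grip_force": 50,
  "rows": [
    {"grip": 2,"roll": 0,"x": 0,"y": 0,"z": 3},
    {"grip": 2,"roll": 0,"x": 0,"y": 0,"z": 7},
    {"grip": 2,"roll": 0,"x": -2,"y": -4,"z": 10},
    {"grip": 2,"roll": 0,"x": -4,"y": -9,"z": 12},
    {"grip": 2,"roll": 0,"x": -5,"y": -14,"z": 12},
    {"grip": 2,"roll": 0,"x": -5.7,"y": -18,"z": 12},
    {"grip": 2,"roll": 0,"x": -5.7,"y": -21,"z": 12},
    {"grip": 2,"roll": 0,"x": -5.7,"y": -22,"z": 12},
    {"grip": 2,"roll": 0,"x": -5.7,"y": -22,"z": 12},
    {"grip": 2,"roll": 0,"x": -5.7,"y": -22,"z": 12}
  ]
}}

```text
t: 6.8
tcp_pos: [0.4605, 0.1046, 0.1492]
tool_rot: [0.196, 0.981, -0.0, 0.001]
force: [-0.1, 0.5, -0.7]
finger_gap: 0.268
```

```bash
python3 - <<'E'
from h import *
np.set_printoptions(precision=4,suppress=True)
s=manip.sense();print(s["t"],s["tcp_pos"],s["tool_rot"],s["qd"],s["finger_gap"])
ci=camera_info("wrist");w=np.array(snapshot("wrist"));save("w2",w)
for r in landmark_of("gauge_seat","wrist")[:4]: 
    print(np.round(r["point"],1),round(r["score"],2),atz("wrist",r["point"],.02,ci))
c=ci; save("w2b",cv2.resize(w[60:360,120:520],None,fx=2,fy=2,interpolation=cv2.INTER_CUBIC))
E
```

```text
6.8 [0.4605 0.1046 0.1492] [ 0.1959  0.9806 -0.      0.0007] [ 0.0229  0.0047 -0.0012 -0.0017  0.0001 -0.0019] 0.26756908994469947
```

View pics/w2b.png

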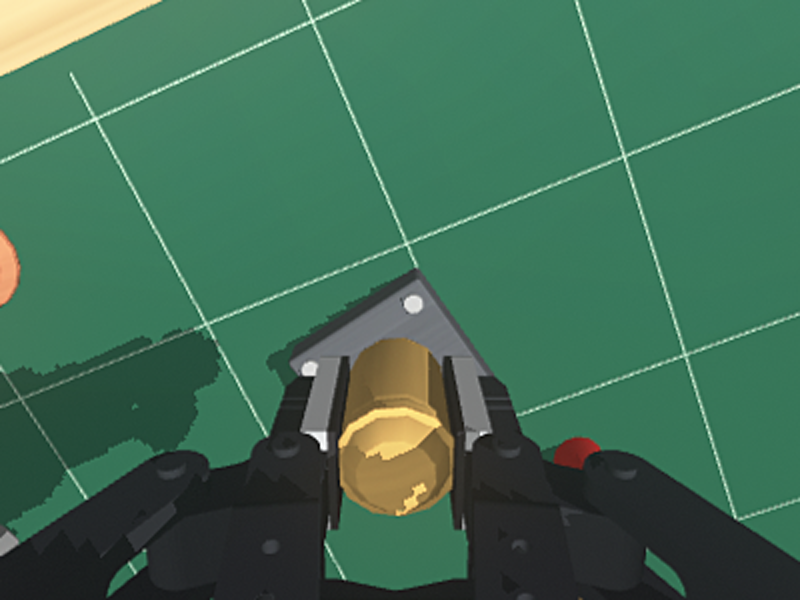

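The cap is held square at (395,430) in the crop, and it hides the pin. I'll shift the tool +x so the gauge clears it.

Request:
{"op": "play_rows", "data": {
  "rows": [
    {"grip": 2,"roll": 0,"x": 4,"y": -0.5,"z": 0},
    {"grip": 2,"roll": 0,"x": 7.5,"y": -1,"z": 0},
    {"grip": 2,"roll": 0,"x": 7.5,"y": -1,"z": 0},
    {"grip": 2,"roll": 0,"x": 7.5,"y": -1,"z": 0},
    {"grip": 2,"roll": 0,"x": 7.5,"y": -1,"z": 0}
  ]
}}

```text
t: 7.4
tcp_pos: [0.5335, 0.0962, 0.1485]
tool_rot: [0.194, 0.981, -0.0, -0.001]
force: [0.8, 0.2, -0.9]
finger_gap: 0.27
```

```bash
python3 - <<'E'
from h import *
np.set_printoptions(precision=4,suppress=True)
s=manip.sense();print(s["t"],s["tcp_pos"],s["qd"])
ci=camera_info("wrist");w=np.array(snapshot("wrist"));save("w3",w)
for r in landmark_of("gauge_seat","wrist")[:4]: 
    print(np.round(r["point"],1),round(r["score"],2),atz("wrist",r["point"],.02,ci))
s0=landmark_of("gauge_seat","wrist"); p=[int(v) for v in (s0[0]["point"] if s0 else (320,200))]
a=np.clip(p[0]-66,0,508);b=np.clip(p[1]-60,0,280);print(a,b)
save("w3b",cv2.resize(w[b:b+100,a:a+132],None,fx=6,fy=6,interpolation=cv2.INTER_CUBIC))
np.savez("w3.npz",**{k:np.array(v) for k,v in ci.items()})
E
```

```text
7.4 [0.5335 0.0962 0.1485] [-0.0051 -0.0084  0.013  -0.0016 -0.0045  0.0028]
[291.2 174.2] 0.68 [0.5117 0.0816 0.02  ]
225 114
```

View pics/w3b.png

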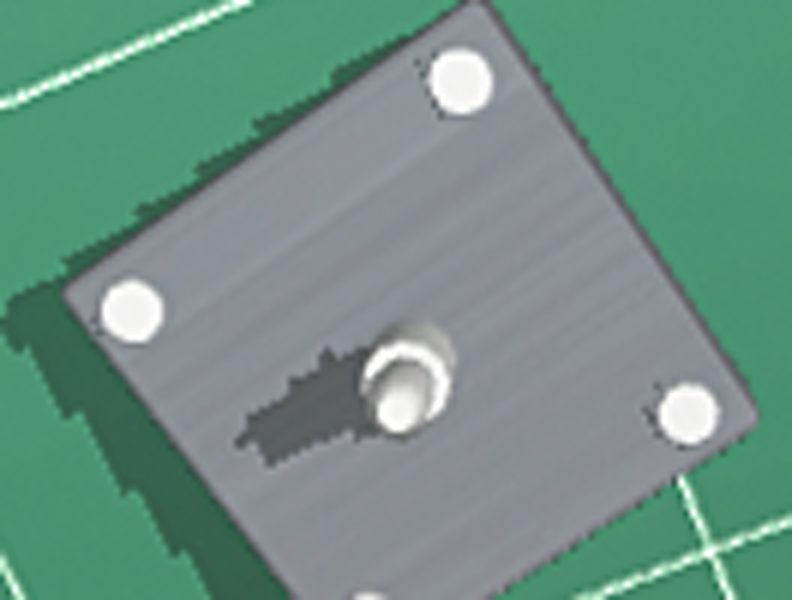

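Block screws are at (132,310), (688,412) and (461,81) in the crop, and the pin tip is at (400,410). Next I'll compute the pin position and check the camera offset against the held cap's silhouette.

```bash
python3 - <<'E'
from h import *
np.set_printoptions(precision=4,suppress=True)
d=np.load("w3.npz");ci={k:d[k] for k in d}
f=lambda u,v:[u/6+225-.42,v/6+114-.42]
print("seat",atz("",f(410,361),.02,ci),"tip",atz("",f(400,411),.048,ci),"shoulder",atz("",f(407,381),.034,ci))
for q in [(132,310),(688,412),(461,81)]: print(atz("",f(*q),.0205,ci))
img=cv2.imread("pics/w3.png");h=cv2.cvtColor(img,cv2.COLOR_BGR2HSV)
m=((h[...,0]>12)&(h[...,0]<30)&(h[...,1]>90)).astype(np.uint8);m[:, :240]=0;m[:,400:]=0;m[:180]=0
n,l,st,ce=cv2.connectedComponentsWithStats(m);k=1+np.argmax(st[1:,4]);print("brass",st[k],ce[k])
# model silhouette
tcp=np.array([.5335,.0962,.1485]);pts=[]
for r,z in [(12,0),(12,36),(10.5,40),(6,42.3),(0,43)]:
    for a in np.linspace(0,6.28,60): pts.append(proj("",tcp+np.array([r*np.cos(a),r*np.sin(a),z-23.2])/1e3,ci))
pts=np.array(pts,np.float32);hl=cv2.convexHull(pts);mm=np.zeros(img.shape[:2],np.uint8);cv2.fillConvexPoly(mm,np.int32(np.round(hl)),1)
n,l,st,ce=cv2.connectedComponentsWithStats(mm);print("model",st[1],ce[1])
for v in range(225,320,10): print(v,[ (np.flatnonzero(q[v])[[0,-1]] if q[v].any() else None) for q in (l,(m>0))])
E
```

```text
seat [0.5119 0.083  0.02  ] tip [0.5119 0.084  0.048 ] shoulder [0.5115 0.0839 0.034 ]
[0.491  0.0513 0.0205]
[0.5329 0.1154 0.0205]
[0.4801 0.1043 0.0205]
brass [ 289  229   59   89 4188] [317.7316 274.9489]
model [ 288  228   60   91 4366] [317.6418 274.1789]
225 [None, None]
235 [array([300, 335]), array([302, 334])]
245 [array([295, 341]), array([295, 339])]
255 [array([293, 342]), array([294, 342])]
265 [array([292, 344]), array([292, 343])]
275 [array([290, 345]), array([291, 394])]
285 [array([288, 347]), array([289, 346])]
295 [array([289, 346]), array([290, 346])]
305 [array([293, 341]), array([292, 344])]
315 [array([305, 331]), array([305, 329])]
```

The silhouette matches the model to within 1 px. The pin is at (0.5118, 0.0836). I'll move above it and check the alignment.

Request:
{"op": "play_rows", "data": {
  "rows": [
    {"grip": 2,"roll": 0,"x": -2.17,"y": -1.26,"z": 0},
    {"grip": 2,"roll": 0,"x": -2.17,"y": -1.26,"z": -3},
    {"grip": 2,"roll": 0,"x": -2.17,"y": -1.26,"z": -6.5},
    {"grip": 2,"roll": 0,"x": -2.17,"y": -1.26,"z": -6.5},
    {"grip": 2,"roll": 0,"x": -2.17,"y": -1.26,"z": -6.5},
    {"grip": 2,"roll": 0,"x": -2.17,"y": -1.26,"z": -6.5}
  ]
}}

```text
t: 8.15
tcp_pos: [0.5131, 0.0832, 0.0853]
tool_rot: [0.195, 0.981, -0.0, 0.001]
force: [0.3, -0.8, 1.0]
finger_gap: 0.267
```

```bash
python3 -c "
from h import *
s=manip.sense();print(s['t'],s['tcp_pos'],s['force'],s['qd'])"
```

```text
8.15 [0.51314999 0.08322171 0.0852683 ] [ 0.32679414 -0.77254004  0.95664197] [ 0.00037945 -0.01348422 -0.00485163 -0.00093869 -0.00448369  0.00262354]
```

Request:
{"op": "play_rows", "data": {
  "rows": [
    {"grip": 2,"roll": 0,"x": -0.13,"y": 0.04,"z": 0},
    {"grip": 2,"roll": 0,"x": -0.13,"y": 0.04,"z": 0},
    {"grip": 2,"roll": 0,"x": -0.13,"y": 0.04,"z": -0.6},
    {"grip": 2,"roll": 0,"x": -0.13,"y": 0.04,"z": -1.2},
    {"grip": 2,"roll": 0,"x": -0.13,"y": 0.04,"z": -1.6},
    {"grip": 2,"roll": 0,"x": -0.13,"y": 0.04,"z": -1.8},
    {"grip": 2,"roll": 0,"x": -0.13,"y": 0.04,"z": -1.8}
  ]
}}

```text
t: 8.85
tcp_pos: [0.5115, 0.0836, 0.0666]
tool_rot: [0.194, 0.981, -0.0, 0.0]
force: [0.8, -0.6, -0.6]
finger_gap: 0.264
```

On the tip with no contact. Continue to the shoulder and slightly beyond.

Request:
{"op": "play_rows", "data": {
  "rows": [
    {"grip": 2,"roll": 0,"x": 0,"y": 0,"z": -0.4},
    {"grip": 2,"roll": 0,"x": 0,"y": 0,"z": -0.8},
    {"grip": 2,"roll": 0,"x": 0,"y": 0,"z": -1.0},
    {"grip": 2,"roll": 0,"x": 0,"y": 0,"z": -1.1},
    {"grip": 2,"roll": 0,"x": 0,"y": 0,"z": -1.2},
    {"grip": 2,"roll": 0,"x": 0,"y": 0,"z": -1.2}
  ]
}}

```text
t: 9.45
tcp_pos: [0.5115, 0.0837, 0.0566]
tool_rot: [0.194, 0.981, -0.0, 0.001]
force: [-3.4, -0.2, 16.7]
finger_gap: 0.27
```

Contact is right at shoulder height. I need to tell a real stop from an edge catch. A 10 mm bore on the 8 mm pin has ±1 mm of lateral play and a 14 mm bore has ±3 mm, so I'll lift slightly and probe sideways.

Request:
{"op": "play_rows", "data": {
  "rows": [
    {"grip": 2,"roll": 0,"x": 0,"y": 0,"z": 0.2},
    {"grip": 2,"roll": 0,"x": 0.1,"y": 0,"z": 0.2},
    {"grip": 2,"roll": 0,"x": 0.2,"y": 0,"z": 0.2},
    {"grip": 2,"roll": 0,"x": 0.22,"y": 0,"z": 0.2},
    {"grip": 2,"roll": 0,"x": 0.22,"y": 0,"z": 0.2}
  ]
}}

```text
t: 9.95
tcp_pos: [0.5135, 0.0837, 0.0581]
tool_rot: [0.194, 0.981, -0.0, 0.0]
force: [-0.3, 0.9, -0.3]
finger_gap: 0.27
```

Request:
{"op": "play_rows", "data": {
  "rows": [
    {"grip": 2,"roll": 0,"x": -0.2,"y": 0,"z": 0},
    {"grip": 2,"roll": 0,"x": -0.4,"y": 0,"z": 0},
    {"grip": 2,"roll": 0,"x": -0.44,"y": 0,"z": 0},
    {"grip": 2,"roll": 0,"x": -0.44,"y": 0,"z": 0}
  ]
}}

```text
t: 10.35
tcp_pos: [0.511, 0.0835, 0.0583]
tool_rot: [0.195, 0.981, 0.0, 0.002]
force: [5.6, 1.2, -3.6]
finger_gap: 0.27
```

Request:
{"op": "play_rows", "data": {
  "rows": [
    {"grip": 2,"roll": 0,"x": 0.2,"y": 0,"z": 0},
    {"grip": 2,"roll": 0,"x": 0.4,"y": 0,"z": 0},
    {"grip": 2,"roll": 0,"x": 0.6,"y": 0,"z": 0},
    {"grip": 2,"roll": 0,"x": 0.6,"y": 0,"z": 0},
    {"grip": 2,"roll": 0,"x": 0.6,"y": 0,"z": 0}
  ]
}}

```text
t: 10.85
tcp_pos: [0.5138, 0.0836, 0.058]
tool_rot: [0.194, 0.981, -0.001, -0.001]
force: [-5.2, -1.6, 3.0]
finger_gap: 0.263
```

Request:
{"op": "play_rows", "data": {
  "rows": [
    {"grip": 2,"roll": 0,"x": -0.2,"y": 0.15,"z": 0},
    {"grip": 2,"roll": 0,"x": -0.2,"y": 0.3,"z": 0},
    {"grip": 2,"roll": 0,"x": -0.2,"y": 0.3,"z": 0},
    {"grip": 2,"roll": 0,"x": -0.2,"y": 0.3,"z": 0}
  ]
}}

```text
t: 11.25
tcp_pos: [0.5125, 0.0849, 0.058]
tool_rot: [0.193, 0.981, -0.002, -0.0]
force: [-1.3, -9.3, -1.1]
finger_gap: 0.264
```

Request:
{"op": "play_rows", "data": {
  "rows": [
    {"grip": 2,"roll": 0,"x": 0,"y": -0.2,"z": 0},
    {"grip": 2,"roll": 0,"x": 0,"y": -0.4,"z": 0},
    {"grip": 2,"roll": 0,"x": 0,"y": -0.6,"z": 0},
    {"grip": 2,"roll": 0,"x": 0,"y": -0.6,"z": 0},
    {"grip": 2,"roll": 0,"x": 0,"y": -0.6,"z": 0}
  ]
}}

```text
t: 11.75
tcp_pos: [0.5129, 0.0818, 0.058]
tool_rot: [0.195, 0.981, 0.001, 0.0]
force: [0.7, 11.4, -1.5]
finger_gap: 0.265
```

The lateral play is about ±1 mm in both axes with the rim above the shoulder, which points to the 10 mm bore. I'll centre at (0.5124, 0.0834) and press down with a small circular wiggle to rule out a catch.

Request:
{"op": "play_rows", "data": {
  "rows": [
    {"grip": 2,"roll": 0,"x": -0.05,"y": 0.16,"z": 0},
    {"grip": 2,"roll": 0,"x": -0.05,"y": 0.16,"z": 0},
    {"grip": 2,"roll": 0,"x": -0.05,"y": 0.16,"z": -0.2},
    {"grip": 2,"roll": 0,"x": 0.05,"y": 0.16,"z": -0.28},
    {"grip": 2,"roll": 0,"x": 0.02,"y": 0.23,"z": -0.28},
    {"grip": 2,"roll": 0,"x": -0.05,"y": 0.26,"z": -0.28},
    {"grip": 2,"roll": 0,"x": -0.12,"y": 0.23,"z": -0.28},
    {"grip": 2,"roll": 0,"x": -0.15,"y": 0.16,"z": -0.28},
    {"grip": 2,"roll": 0,"x": -0.12,"y": 0.09,"z": -0.28},
    {"grip": 2,"roll": 0,"x": -0.05,"y": 0.06,"z": -0.28},
    {"grip": 2,"roll": 0,"x": 0.02,"y": 0.09,"z": -0.28},
    {"grip": 2,"roll": 0,"x": -0.05,"y": 0.16,"z": -0.28},
    {"grip": 2,"roll": 0,"x": -0.05,"y": 0.16,"z": -0.28}
  ]
}}

```text
t: 13.05
tcp_pos: [0.513, 0.0834, 0.0568]
tool_rot: [0.195, 0.981, 0.001, 0.001]
force: [-2.1, 1.2, 11.9]
finger_gap: 0.265
```

It stops at the same height, so it's firmly on the shoulder: 10 mm bore, which means the single rib (-0.5). Release, lift and look back.

Request:
{"op": "play_rows", "data": {
  "rows": [
    {"grip": 2.4,"roll": 0,"x": -0.06,"y": 0,"z": 0},
    {"grip": 5,"roll": 0,"x": -0.06,"y": 0,"z": 0},
    {"grip": 5,"roll": 0,"x": -0.06,"y": 0,"z": 0},
    {"grip": 5,"roll": 0,"x": -0.06,"y": 0,"z": 0},
    {"grip": 5,"roll": 0,"x": -0.06,"y": 0,"z": 2},
    {"grip": 5,"roll": 0,"x": -0.06,"y": 0,"z": 5},
    {"grip": 5,"roll": 0,"x": -0.06,"y": 0,"z": 9},
    {"grip": 5,"roll": 0,"x": 0,"y": -3,"z": 14},
    {"grip": 5,"roll": 0,"x": 0,"y": -8,"z": 18},
    {"grip": 5,"roll": 0,"x": 0,"y": -12,"z": 20},
    {"grip": 5,"roll": 0,"x": 0,"y": -16,"z": 22},
    {"grip": 5,"roll": 0,"x": 0,"y": -17,"z": 22},
    {"grip": 5,"roll": 0,"x": 0,"y": -17,"z": 22},
    {"grip": 5,"roll": 0,"x": 0,"y": -17,"z": 22}
  ]
}}

```text
t: 14.45
tcp_pos: [0.5124, -0.0864, 0.2762]
tool_rot: [0.196, 0.981, 0.001, 0.001]
force: [0.1, 0.3, -0.2]
finger_gap: 0.586
```

```bash
python3 - <<'E'
from h import *
np.set_printoptions(precision=4,suppress=True)
s=manip.sense();print(s["t"],s["tcp_pos"],s["qd"])
ci=camera_info("wrist");w=np.array(snapshot("wrist"));save("w4",w)
a=np.array(snapshot("scene"));b=np.array(snapshot("top"))
np.savez("w4.npz",**{k:np.array(v) for k,v in ci.items()})
for n,z in dict(cap_a=.034,lever_hinge=.05,lever_ball=.165).items():
  for c,cc in(("wrist",ci),("scene",None),("top",None)):
    for r in landmark_of(n,c)[:3]: 
      if r["score"]>.3: print(n,c,np.round(r["point"],1),round(r["score"],2),atz(c,r["point"],z,cc))
big=lambda im,x,y,W,H,f:cv2.resize(im[y:y+H,x:x+W],None,fx=f,fy=f,interpolation=cv2.INTER_CUBIC)
sc=np.hstack([big(a,205,110,100,90,4),big(a,310,180,100,90,4)])
save("w4b",np.vstack([big(w,0,0,640,400,.6) if 0 else np.pad(sc,((0,0),(0,0),(0,0)))]))
E
```

```text
14.45 [ 0.5124 -0.0864  0.2762] [ 0.0281  0.0087  0.0202  0.0016  0.0009 -0.0005]
cap_a wrist [510.2 143.3] 0.9 [0.5762 0.1277 0.034 ]
cap_a wrist [452.7 105.5] 0.73 [0.51   0.0778 0.034 ]
cap_a wrist [502.8 208.3] 0.66 [0.6515 0.1019 0.034 ]
cap_a scene [318.8 276.1] 0.59 [0.6905 0.1349 0.034 ]
cap_a scene [349.2 257.2] 0.58 [0.6093 0.1552 0.034 ]
cap_a top [266.6 209.1] 0.67 [0.5818 0.1404 0.034 ]
cap_a top [272.5 180.2] 0.51 [0.6588 0.1258 0.034 ]
cap_a top [285.1 233.9] 0.5 [0.5168 0.0924 0.034 ]
lever_hinge wrist [211.1 225.2] 0.93 [ 0.5298 -0.2304  0.05  ]
lever_hinge scene [250.2 162.5] 0.71 [ 0.5396 -0.2201  0.05  ]
lever_hinge top [412.6 227.8] 0.62 [ 0.5268 -0.2299  0.05  ]
lever_ball wrist [182.1 276.2] 0.66 [ 0.5329 -0.2185  0.165 ]
lever_ball scene [247.5 125. ] 0.75 [ 0.5306 -0.2225  0.165 ]
```

View pics/w4.png

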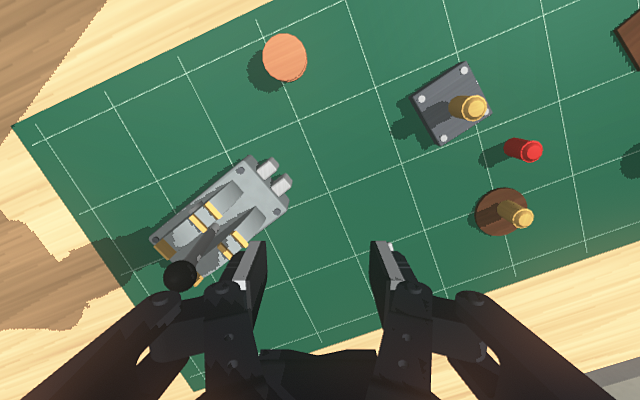

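View pics/w4b.png

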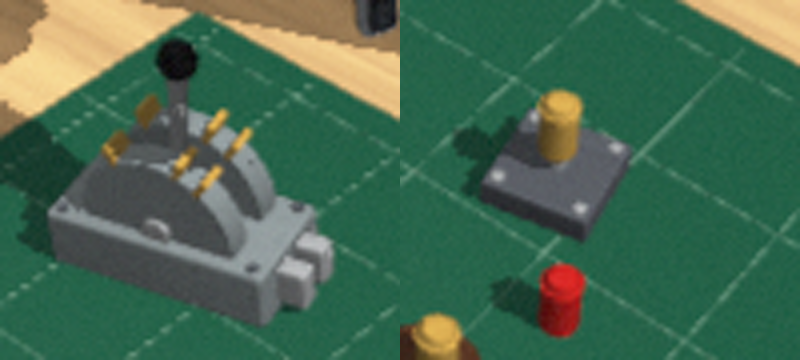

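The left scene crop shows the single rib on the far side from the latches and the pair on the latch side (+y), with the lever near upright. The right crop shows the brass cap on the pin with the thick pin visible under its rim, so it rests on the shoulder. Next I'll measure the crimper geometry.

```bash
python3 - <<'E'
from h import *
np.set_printoptions(precision=4,suppress=True)
d=np.load("w4.npz");ci={k:d[k] for k in d}
img=cv2.imread("pics/w4.png")
A,B,C=[atz("",p,.045,ci) for p in((150,238),(248,156),(289,208))]
print(A,B,C,"len",np.linalg.norm(B-A),np.linalg.norm(C-B),"dir deg",np.degrees(np.arctan2(*(B-A)[[1,0]])))
g=img.max(2);m=(g<45).astype(np.uint8);m[:, :160]=0;m[:,200:]=0;m[:258]=0;m[294:]=0
n,l,st,ce=cv2.connectedComponentsWithStats(m);k=1+np.argmax(st[1:,4]);print(st[k],ce[k])
pw=ce[k]
o1,d1=ray("",pw,ci)
for cam,p in(("scene",(249.3,125)),("top",(419.3,218.5))):
    o2,d2=ray(cam,p);s=np.linalg.lstsq(np.c_[d1,-d2],o2-o1,rcond=None)[0]
    print(cam,o1+s[0]*d1,o2+s[1]*d2)
print(tri("scene",(249.3,125),"top",(419.3,218.5)))
E
```

```text
[ 0.5172 -0.3096  0.045 ] [ 0.4725 -0.1544  0.045 ] [ 0.5471 -0.1372  0.045 ] len 0.16154517727775697 0.0765962456154888 dir deg 106.08713230381504
[160 260  37  34 863] [179.2364 276.6199]
scene [ 0.5307 -0.218   0.1693] [ 0.5302 -0.2162  0.1679]
top [ 0.5298 -0.2164  0.1716] [ 0.5305 -0.216   0.1716]
(array([ 0.5307, -0.2165,  0.1682]), np.float64(0.0010569386651908415))
```

Request:
{"op": "play_rows", "data": {
  "grip_force": 25,
  "rows": [
    {"grip": 6.5,"roll": 0.14,"x": 0.5,"y": -4,"z": 0},
    {"grip": 6.5,"roll": 0.28,"x": 1,"y": -8,"z": 0},
    {"grip": 6.5,"roll": 0.42,"x": 1.8,"y": -12,"z": 0},
    {"grip": 6.5,"roll": 0.56,"x": 1.8,"y": -13,"z": -2},
    {"grip": 6.5,"roll": 0.66,"x": 1.8,"y": -13,"z": -4},
    {"grip": 6.5,"roll": 0.66,"x": 1.8,"y": -13,"z": -5},
    {"grip": 6.5,"roll": 0.66,"x": 1.8,"y": -13,"z": -7},
    {"grip": 6.5,"roll": 0.66,"x": 1.8,"y": -13,"z": -9},
    {"grip": 6.5,"roll": 0.66,"x": 1.8,"y": -13,"z": -10.8},
    {"grip": 6.5,"roll": 0.66,"x": 1.8,"y": -13,"z": -10.9},
    {"grip": 4,"roll": 0.66,"x": 1.8,"y": -13,"z": -10.9},
    {"grip": 3,"roll": 0.66,"x": 1.8,"y": -13,"z": -10.9},
    {"grip": 2.2,"roll": 0.66,"x": 1.8,"y": -13,"z": -10.9},
    {"grip": 2.2,"roll": 0.66,"x": 1.8,"y": -13,"z": -10.9},
    {"grip": 2.2,"roll": 0.66,"x": 1.8,"y": -13,"z": -10.9}
  ]
}}

```text
t: 16.55
tcp_pos: [0.5318, -0.2166, 0.169]
tool_rot: [-0.133, 0.991, 0.001, 0.002]
force: [0.4, 0.9, 6.4]
finger_gap: 0.282
```

Request:
{"op": "play_rows", "data": {
  "rows": [
    {"grip": 2.2,"roll": 0,"x": 0,"y": 0,"z": 0},
    {"grip": 2.2,"roll": 0,"x": 0.25,"y": -0.95,"z": 0},
    {"grip": 2.2,"roll": 0,"x": 0.5,"y": -1.9,"z": -0.05},
    {"grip": 2.2,"roll": 0,"x": 0.75,"y": -2.9,"z": -0.2},
    {"grip": 2.2,"roll": 0,"x": 1.0,"y": -3.8,"z": -0.33},
    {"grip": 2.2,"roll": 0,"x": 1.0,"y": -3.8,"z": -0.33}
  ]
}}

```text
t: 17.15
tcp_pos: [0.5417, -0.2538, 0.1657]
tool_rot: [-0.133, 0.991, 0.002, 0.002]
force: [1.4, 3.6, 2.8]
finger_gap: 0.281
```

```bash
python3 - <<'E'
from h import *
s=manip.sense();print(s["t"],s["tcp_pos"],s["force"],s["finger_gap"])
ci=camera_info("wrist");w=np.array(snapshot("wrist"));save("w5",w)
a=np.array(snapshot("scene"))
big=lambda im,x,y,W,H,f:cv2.resize(im[y:y+H,x:x+W],None,fx=f,fy=f,interpolation=cv2.INTER_CUBIC)
save("w5b",np.hstack([big(w,180,180,280,220,1.6)[:352],big(a,205,90,88,88,4)]))
E
```

```text
17.15 [ 0.5416558  -0.25378952  0.16569536] [1.37330368 3.6384586  2.84937246] 0.2808633312965764
```

View pics/w5b.png

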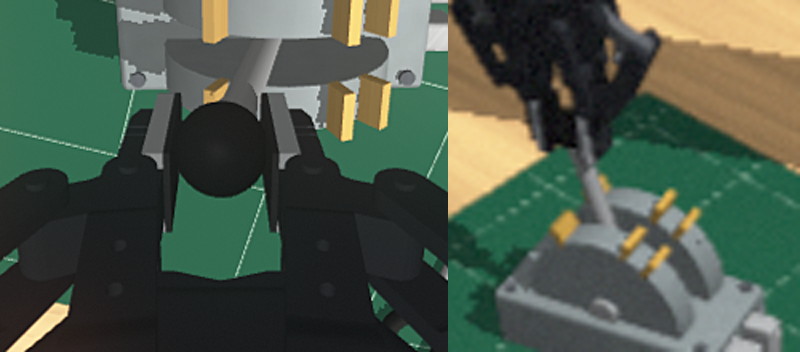

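The ball is held between the pads and the lever is leaning towards the single rib. I'll refine the hinge position from the ribs and the base bolts.

```bash
python3 - <<'E'
from h import *
np.set_printoptions(precision=4,suppress=True)
ci=camera_info("wrist")
f=lambda p:(p[0]/1.6+180,p[1]/1.6+180)
b1,b2=[atz("",f(p),.045,ci) for p in((138,80),(406,78))]
u=(b2-b1)[:2];L=np.linalg.norm(u);u/=L;print("bolts",b1,b2,L,np.degrees(np.arctan2(u[1],u[0])),"mid u",((b1+b2)/2)[:2]@u)
for S,P in(((215,20),(362,13)),((214,91),(357,104))):
    s,p=[atz("",f(q),.102,ci) for q in(S,P)];print(s,p,"mid u",((s+p)/2)[:2]@u,"half",(p-s)[:2]@u/2)
t=manip.sense()["tcp_pos"];print("ball u",t[:2]@u)
print("network",[ (r["point"],round(r["score"],2),atz("",r["point"],.05,ci)[:2]@u) for r in landmark_of("lever_hinge","wrist")[:1]])
print("earlier centre u",np.array([.532,-.2234])@u,"u",u)
E
```

```text
bolts [ 0.584  -0.2864  0.045 ] [ 0.5461 -0.1514  0.045 ] 0.1402293988197738 105.66060876248713 mid u -0.3633055411572487
[ 0.5247 -0.2602  0.102 ] [ 0.5071 -0.2062  0.102 ] mid u -0.36381918019995246 half 0.028383783597940627
[ 0.5539 -0.2528  0.102 ] [ 0.5442 -0.1949  0.102 ] mid u -0.36372707302757407 half 0.029185172877451808
ball u -0.3905823371725488
network [([352.5, 193.4], 0.85, np.float64(-0.36259476994596934))]
earlier centre u -0.35871414185820577 u [-0.2699  0.9629]
```

Request:
{"op": "play_rows", "data": {
  "rows": [
    {"grip": 2.2,"roll": 0,"x": 0.2,"y": -0.75,"z": -0.24},
    {"grip": 2.2,"roll": 0,"x": 0.4,"y": -1.5,"z": -0.5},
    {"grip": 2.2,"roll": 0,"x": 0.6,"y": -2.25,"z": -0.8},
    {"grip": 2.2,"roll": 0,"x": 0.82,"y": -2.94,"z": -1.16},
    {"grip": 2.2,"roll": 0,"x": 0.82,"y": -2.94,"z": -1.16},
    {"grip": 2.2,"roll": 0,"x": 0.82,"y": -2.94,"z": -1.16}
  ]
}}

```text
t: 17.9
tcp_pos: [0.549, -0.2807, 0.155]
tool_rot: [-0.132, 0.991, 0.005, 0.001]
force: [0.6, 5.9, 11.5]
finger_gap: 0.282
```

```bash
python3 - <<'E'
from h import *
s=manip.sense();u=np.array([-.2699,.9629])
print(s["t"],s["tcp_pos"],s["force"],s["finger_gap"],"theta",np.arcsin((s["tcp_pos"][:2]@u+.3636)/.12))
E
```

```text
17.9 [ 0.54900666 -0.28068701  0.1549772 ] [ 0.58269669  5.91107164 11.47116118] 0.28205105426381083 theta -0.4747170579163926
```

Request:
{"op": "play_rows", "data": {
  "rows": [
    {"grip": 2.2,"roll": 0,"x": 0.1,"y": -0.4,"z": 0},
    {"grip": 2.2,"roll": 0,"x": 0.1,"y": -0.4,"z": 0},
    {"grip": 2.2,"roll": 0,"x": 0.1,"y": -0.4,"z": 0}
  ]
}}

```text
t: 18.2
tcp_pos: [0.5489, -0.2807, 0.1551]
tool_rot: [-0.132, 0.991, 0.009, 0.0]
force: [0.9, 8.3, 7.7]
finger_gap: 0.287
```

```bash
python3 - <<'E'
from h import *
s=manip.sense();u=np.array([-.2699,.9629])
print(s["t"],s["tcp_pos"],s["force"],s["finger_gap"],"theta",np.arcsin((s["tcp_pos"][:2]@u+.3636)/.12))
E
```

```text
18.2 [ 0.54894774 -0.28072595  0.15507157] [0.85881413 8.33351935 7.71778675] 0.28691463991193683 theta -0.4749194386341583
```

The lower finger tip appears to foul the leaning stem: the upward force grew and there was no motion. I'll open, raise 9 mm, regrip and finish the swing.

Request:
{"op": "play_rows", "data": {
  "rows": [
    {"grip": 4.5,"roll": 0,"x": 0,"y": 0,"z": 0},
    {"grip": 4.5,"roll": 0,"x": 0,"y": 0,"z": 0.5},
    {"grip": 4.5,"roll": 0,"x": 0,"y": 0,"z": 0.9},
    {"grip": 4.5,"roll": 0,"x": 0,"y": 0,"z": 0.9},
    {"grip": 2.2,"roll": 0,"x": 0,"y": 0,"z": 0.9},
    {"grip": 2.2,"roll": 0,"x": 0,"y": 0,"z": 0.9},
    {"grip": 2.2,"roll": 0,"x": 0,"y": 0,"z": 0.9},
    {"grip": 2.2,"roll": 0,"x": 0,"y": 0,"z": 0.9}
  ]
}}

```text
t: 19.0
tcp_pos: [0.549, -0.2812, 0.1643]
tool_rot: [-0.132, 0.991, 0.008, 0.0]
force: [-0.6, -1.8, 1.7]
finger_gap: 0.28
```

```bash
python3 - <<'E'
from h import *
s=manip.sense();u=np.array([-.2699,.9629])
print(s["t"],s["tcp_pos"],s["force"],s["finger_gap"],"theta",np.arcsin((s["tcp_pos"][:2]@u+.3636)/.12))
E
```

```text
19.0 [ 0.54900383 -0.2812497   0.16426991] [-0.62339005 -1.75147893  1.73848391] 0.28034990317652353 theta -0.47979299441807194
```

Request:
{"op": "play_rows", "data": {
  "rows": [
    {"grip": 2.2,"roll": 0,"x": 0.06,"y": -0.2,"z": -0.05},
    {"grip": 2.2,"roll": 0,"x": 0.11,"y": -0.4,"z": -0.1},
    {"grip": 2.2,"roll": 0,"x": 0.11,"y": -0.4,"z": -0.1}
  ]
}}

```text
t: 19.3
tcp_pos: [0.5497, -0.2838, 0.1629]
tool_rot: [-0.132, 0.991, 0.01, -0.0]
force: [-0.4, 4.4, 3.1]
finger_gap: 0.279
```

```bash
python3 - <<'E'
from h import *
s=manip.sense();u=np.array([-.2699,.9629])
print(s["t"],s["tcp_pos"],s["force"],s["finger_gap"],"theta",np.arcsin((s["tcp_pos"][:2]@u+.3636)/.12))
E
```

```text
19.3 [ 0.5496601  -0.28382982  0.16291932] [-0.37937696  4.43944248  3.12826804] 0.27911825523017947 theta -0.5049628907006681
```

Request:
{"op": "play_rows", "data": {
  "rows": [
    {"grip": 5,"roll": 0,"x": 0,"y": 0.1,"z": 0},
    {"grip": 5,"roll": 0,"x": 0,"y": 0.1,"z": 0},
    {"grip": 5,"roll": 0,"x": 0,"y": 0.1,"z": 0.3},
    {"grip": 5,"roll": 0,"x": 0,"y": 0.1,"z": 2},
    {"grip": 5,"roll": 0,"x": 0,"y": 0.1,"z": 5},
    {"grip": 5,"roll": 0,"x": 2,"y": 3,"z": 9},
    {"grip": 5,"roll": 0,"x": 5,"y": 5,"z": 13},
    {"grip": 5,"roll": 0,"x": 7,"y": 7,"z": 14},
    {"grip": 5,"roll": 0,"x": 7,"y": 7,"z": 14},
    {"grip": 5,"roll": 0,"x": 7,"y": 7,"z": 14}
  ]
}}

```text
t: 20.3
tcp_pos: [0.6199, -0.2136, 0.3032]
tool_rot: [-0.132, 0.991, 0.01, -0.0]
force: [-0.2, 0.1, -0.9]
finger_gap: 0.586
```

```bash
python3 - <<'E'
from h import *
np.set_printoptions(precision=4,suppress=True)
u=np.array([-.2699,.9629])
s=manip.sense();print(s["t"],s["tcp_pos"],s["force"])
ci=camera_info("wrist");w=np.array(snapshot("wrist"));save("w6",w)
a=np.array(snapshot("scene"));b=np.array(snapshot("top"))
for c,cc in(("wrist",ci),("scene",None),("top",None)):
  for n,z in dict(lever_hinge=.05,lever_ball=.1553,gauge_seat=.02).items():
    for r in landmark_of(n,c)[:1]:
      X=atz(c,r["point"],z,cc);print(c,n,np.round(r["point"],1),round(r["score"],2),X,"u",X[:2]@u)
big=lambda im,x,y,W,H,f:cv2.resize(im[y:y+H,x:x+W],None,fx=f,fy=f,interpolation=cv2.INTER_CUBIC)
save("w6b",np.hstack([big(w,0,0,640,400,.8)[:320],np.vstack([big(a,205,115,100,80,2.8)[:160],big(a,310,190,100,80,2.8)[:160]])]))
np.savez("w6.npz",**{k:np.array(v) for k,v in ci.items()})
E
```

```text
20.3 [ 0.6199 -0.2136  0.3032] [-0.1801  0.0534 -0.9181]
wrist lever_hinge [319.5  83.2] 0.6 [ 0.5325 -0.2301  0.05  ] u -0.36530295058289514
wrist lever_ball [254.8  83.2] 0.8 [ 0.5504 -0.282   0.1553] u -0.4201113567929292
wrist gauge_seat [558.3 133.8] 0.76 [0.51   0.0827 0.02  ] u -0.057987101129643386
scene lever_hinge [248.7 160.1] 0.66 [ 0.5355 -0.2297  0.05  ] u -0.36574749426692077
scene lever_ball [226.2 124.7] 0.74 [ 0.5552 -0.2732  0.1553] u -0.41291455465850707
scene gauge_seat [345.8 219.5] 0.8 [0.5157 0.076  0.02  ] u -0.06595761534121436
top lever_hinge [411.7 224.9] 0.79 [ 0.5342 -0.2281  0.05  ] u -0.36380163026487244
top gauge_seat [289.7 234.2] 0.75 [0.5177 0.0814 0.02  ] u -0.06136000479000121
```

View pics/w6b.png

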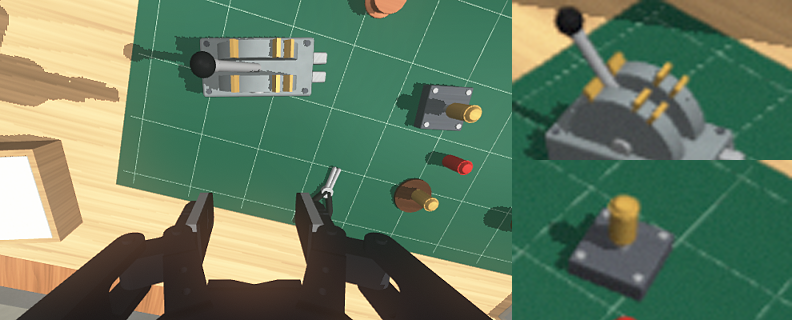

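The wrist view shows the ball at (202,64) and the stem passing between the two single-rib halves. The cap stands on the pin at (472,114), with the spare and red caps unmoved. One last numeric check.

```bash
python3 - <<'E'
from h import *
np.set_printoptions(precision=4,suppress=True)
d=np.load("w6.npz");ci={k:d[k] for k in d};u=np.array([-.2699,.9629])
img=cv2.imread("pics/w6.png");m=(img.max(2)<40).astype(np.uint8);m[:55]=0;m[105:]=0;m[:,:225]=0;m[:,275:]=0
n,l,st,ce=cv2.connectedComponentsWithStats(m);k=1+np.argmax(st[1:,4]);X=atz("",ce[k],.1553,ci)
print(st[k],ce[k],X,[np.arcsin((X[:2]@u-h)/.12) for h in(-.3636,-.365)])
h=cv2.cvtColor(img,cv2.COLOR_BGR2HSV);b=((h[...,0]>12)&(h[...,0]<30)&(h[...,1]>100)).astype(np.uint8)
r=b.copy();r[:,:270]=0;r[:,385:]=0;r[125:]=0
n,l,st,ce=cv2.connectedComponentsWithStats(r)
for i in range(1,n):
    if st[i,4]>30: P=atz("",ce[i],.10,ci);print("rib",st[i],ce[i],P,"u",P[:2]@u)
c=b.copy();c[:,:540]=0;c[:115]=0;c[165:]=0
n,l,st,ce=cv2.connectedComponentsWithStats(c);k=1+np.argmax(st[1:,4]);print("cap",st[k],ce[k])
for z0 in(.02,.034):
    pts=np.array([proj("",np.array([.512+r*np.cos(a)/1e3,.0834+r*np.sin(a)/1e3,z0+z/1e3]),ci) for r,z in[(12,0),(12,36),(10.5,40),(6,42.3)] for a in np.linspace(0,6.28,40)])
    print("model",z0,pts.min(0),np.ptp(pts,axis=0))
E
```

```text
[237  64  32  33 443] [250.2415  80.5214] [ 0.5493 -0.286   0.1553] [np.float64(-0.5239171206882876), np.float64(-0.510494779185973)]
rib [341  47  10  25 230] [345.3957  59.0739] [ 0.507  -0.2127  0.1   ] u -0.34164863923722255
rib [287  49  11  24 248] [292.129  60.121] [ 0.5213 -0.2615  0.1   ] u -0.3924853113742108
rib [355  49  13  24 261] [360.7854  60.4636] [ 0.5043 -0.1981  0.1   ] u -0.3268749334417427
rib [340  93  10  22 201] [344.5025 103.5622] [ 0.5464 -0.2018  0.1   ] u -0.3418182179218401
rib [288  94  11  22 211] [293.4834 104.0569] [ 0.5601 -0.2506  0.1   ] u -0.3924325234525453
rib [354  94  12  21 231] [359.5931 103.6407] [ 0.5425 -0.1873  0.1   ] u -0.32679298220242664
cap [557 129  45  25 813] [580.0308 140.0357]
model 0.02 [548.6198 125.9589] [43.856  23.2918]
model 0.034 [556.5969 127.0019] [46.3651 24.2194]
```

The cap silhouette matches the shoulder-height model (left edge 557 seen, 556.6 predicted, against 548.6 if it were on the block). The lever is at about -0.50. Handing in.

```bash
python3 -c "
from station import *
s=manip.sense();print(s['t'],s['force']);print(sign_off())"
```

```text
20.9 [0.56233294 0.29099981 0.00699575]
the job is handed in; nothing more can be done
None
```

I put the brass cap from the square pad on the gauge pin, where it stopped on the shoulder, and set the crimper's lever in line with the single rib. I handed the job in at about 21 s with the gripper clear of everything.

- **Cap fit:** it stopped at shoulder height, and pressing down with a circular wiggle did not get it any lower. Lifted slightly, it had only about ±1 mm of sideways play, so it is the 10 mm bore and not an edge catching.
- **Cap standing:** the final picture matches a cap with its rim on the shoulder to about 1 px, and does not match one sitting on the block.
- **Lever:** the target is -0.50 rad. The tool position while gripping gave -0.505. After release the dark-blob centroid gave -0.51 to -0.52 and the wrist network about -0.49. The scene-camera network point gave about -0.42, which disagrees, but that camera is coarse. By eye the stem passes in line with the single rib.
- **Other things:** I never touched the spare cap, the red look-alike, the pliers, the jar or the spool. The last picture shows the spare and red caps in place. I did not measure any of these again at the end.

Two small hitches came up:
- The first move call was refused because it lacked some keys, and the arm did not move.
- During the swing a fingertip seemed to catch the leaning stem at about -0.47 rad. I released, regripped 9 mm higher and finished the swing; the wrist forces I read there stayed under 12 N.

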